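# Set the tilting drill table on its spacer

### The job

Set the tilting table to its 15 degree angle, for which the taller of the two round steel spacers is used: push that spacer in under the raised plate until it meets the step of the base, then feel along the step until it drops fully into the round seat hidden under the plate. Then push the plate down until its roll rests on the spacer, and leave the shorter spacer and the other things where they are.

Things in the scene. Friction and masses are not known exactly. Their poses are not given: they have to be found in the camera images.
- base: Fixed steel base, 280 (x) by 380 (y) mm. Origin: middle of its underside, on the bench; +x points to the hinge (away from the robot), +y left, z up. Its front is a flat oiled surface (spacers slide easily) at z = 20 mm, from x = -140 mm to the step at x = -22.5 mm, between two side cheeks 26 mm high whose inner faces are at y = +-150 mm. Behind the step it is 36 mm high, with hinge lugs and knobs up to 55 mm high at x = 100 mm.
- step (a point): Middle of the foot of the step, where it meets the flat surface (base x = -22.5, y = 0, z = 20 mm; same axes). The step is an upright face 16 mm high along y. A round seat, 48 mm across and 5 mm deep, is sunk in the flat surface against the step: its centre is 22.5 mm before the step, at an unmeasured y, anywhere within 30 mm of this point; a spacer slid along touching the step drops in. It lies under the plate.
- plate (a joint): Angle (rad) of the tilting plate above level: 0 is level, it grows as the free edge, on the robot's side, rises. It starts at 0.60 to 0.66. The hinge is nipped so that the plate stays where it is put; 2 to 5 N down near the free edge lowers it. It stops at 0.262 (15 degrees) on the taller spacer in its seat, and at 0.30 on that spacer out of its seat. Hinge axis: along y at base x = 100, z = 35 mm.
- press (a point): Middle of the plate's top face, 160 mm from the hinge axis, where it can be pushed down; x along the plate to the hinge, z square to it. Aluminium plate, 14 mm thick, 170 mm wide; its free edge is 212 mm from the hinge axis, its top face 20 mm above the line through the hinge and roll axes. The roll, 18 mm across, runs along y under it, 150 mm from the hinge.
- edge (a point): Middle of the lower corner of the plate's free edge. At the start it hangs over the seat, about 140 to 150 mm above the flat surface, so that a gripper reaching in to the spacer at the step must lean back towards the robot by 35 to 45 degrees.
- tall_mid (a point): Centre of the taller spacer, a plain steel cylinder 44 mm across and 50 mm tall, its foot chamfered 3 mm (0.5 to 0.75 kg), that starts upright on the flat surface, left or right of the plate; this point is 25 mm above its underside, z along its axis.
- short_mid (a point): Centre of the shorter spacer, a plain steel cylinder 44 mm across and 30 mm tall, upright on the flat surface on the other side; not to be moved. The point is 15 mm above its underside.
- strap: Bystander: slotted steel clamp strap, 60 by 24 by 10 mm, lying on the rear of the base right of the plate; origin in the middle of its underside.
- nut: Bystander: steel hexagon nut, 24 mm across and 10 mm high, lying on the rear of the base left of the plate; origin in the middle of its underside.
- spanner: Bystander: steel spanner lying on the bench to the right of the base.
- hammer: Bystander: hammer lying on the bench to the left of the base.
There are look-alikes about, which are no part of the job. Leave any brown look-alike of the part that bears tall_mid alone.

How it is judged:
By the outcome, as a careful person would: the job done as asked, in the order asked, and still so for the second after the job is handed in, with the robot touching nothing.
It also fails if it takes over 61 s, if anything falls off the work surface, if the arm or the gripper's body presses on something with over 40 N, if the wrist force passes 120 N, or if a joint passes its speed limit or range.

### The arm

A 6-joint arm with a two-finger parallel gripper is mounted at the origin on the work surface. World frame = base frame: x ahead of the robot, y to its left, z up, the work surface at z = 0. Lengths are in mm, angles in rad, forces in N, time in s.
With the tool pointing down it reaches from about 350 to 775 mm from the base axis. Payload 7.3 kg.
Tool frame: the origin (TCP) lies at the very end of the fingers, on their centre line; the grasp point (between the pads) lies 19 mm behind it (bot.grip_point_offset is the distance from the TCP to the grasp point, in mm); z points along the fingers, y is the line along which they close (so a half turn about z gives the same grasp; the last joint's range is limited). The gripper opens to 92 mm and grips with 3 to 60 N. Pads are 19 mm wide; open, the fingers measure 130 mm over their backs; the gripper's body (75 mm by 190 mm) begins 47 mm behind the grasp point.
Start: joints at [1.198, 0.342, 1.524, -0, 1.275, -0.146], TCP at [118.035, 511.579, 226.741] pointing down, gripper open.
Joint ranges: [-2.53, 2.53], [-0.77, 2.02], [0.04, 2.7], [-1, 4.14], [0.28, 2.66], [-3.11, 3.11]. Speed limits (rad/s): [2.57, 2.57, 3.14, 3.14, 3.14, 3.14].

### API

Orientations are given as [roll, pitch, yaw] about the fixed x, y, z axes, in that order (R = Rz(yaw) Ry(pitch) Rx(roll)).
In Python, from plant import bot gives the robot as it stands. The module is installed in compiled form; this text tells all that it offers.
- The arm moves only by the shell command python3 -m jog 'ROWS' [OPENING]. ROWS is JSON, a list of rows, each a list of 6 numbers: the shift along the tool's x, y, z in mm, then the turn, a rotation vector about the tool's x, y, z in rad. In form: [[dx, dy, dz, rx, ry, rz], ...]. A call has 1 to 12 rows; each row shifts and turns the commanded pose from where the row before left it, along the tool's axes as they then stand; what a row does not reach is not made up. A row lasts 1/10 s, in which the tool goes at most 50 mm and 8.59 degrees, less where a joint would pass 70% of its speed; a pose out of reach is approached as far as the arm can. A call with a gripper value outside its range is refused whole. OPENING is the opening in per cent of the stroke, from 0 (shut) to 100 (fully open), set as the call begins (- or left out, the last holds). The fingers move at their own pace and stop on an object; the grip force is fixed at half the most. Time passes only in rows, so rows that do not move let the fingers close. It gives the time, the measured TCP pose, the force, the opening and the grip force at its end, in the units of the state.
- bot.get_obs(): the state, without advancing time (a new reading comes with each control period).
- bot.capture(name): name is "scene" or "top"; returns the picture (420x560x3 uint8, red, green, blue); there is no depth.
- bot.camera_model(name): a dict with "fx", "fy", "cx", "cy" (pixels), "dist_coeffs" ([k1, k2, p1, p2, k3] as OpenCV has them; the pictures are not rectified), "position" and "orientation" of the camera in the world. Camera axes: x right, y down, z forward; pixel columns grow to the right and rows downward; lengths in mm; the calibration is good to about 2 mm. A picture is of the moment at which its call begins. camera_model takes no time and is no camera call.
- bot.close_job(): hands the job in; it is judged then, once.
Trained networks look in the newest picture that a camera, given by its name, has taken for a name from the list of things; names that differ only in an ending like _2 or _b are one class to them, and where a whole thing is asked for, a point or a joint stands for the part that bears it (a point fixed in the world has none). Each returns a list of dicts, best first, with "p" (0 to 1); they miss things now and then, are a little off and sometimes report something else, mostly with a low value. They report only what shows in the picture. A call takes as long as a camera call. They do not tell look-alikes from the thing itself.
- bot.outline_of(target, camera): "mask" (420x560 bool, what is visible of it) and "pixel" ([column, row] in pixels, amid what is visible of it).
The state is a dict: "time": time; "joint_positions": joint angles; "dq": joint speeds; "tau": joint torques, N m; "tool_pos": TCP position; "tcp_rot": TCP orientation; "contact_force": force on the tool from outside, world axes, zero at the start; "moment": the same for the moment, N m; "grip_width": finger opening in mm; "finger_force": force on a finger pad.
Only numpy, scipy, OpenCV 4.12 (cv2) and the standard library are available. Lean on these libraries where they do the work, as an engineer would, in place of code of your own. Each camera call takes 0.05 s, during which the arm holds its last target. There are 200 camera calls.

## Working session

There is one attempt and no reset: what is moved stays moved. The work goes in short steps, Python scripts to look and compute and a shell command to move; the robot and the scene stay as the last step left them, time stands still between calls to the robot, and variables do not carry over. Pictures are saved under pics/ and viewed, at most 10 in all, crops included, and the job is handed in when it is done.

```bash
mkdir -p pics; cat > h.py <<'E'
import numpy as np, cv2
from scipy.spatial.transform import Rotation as R
from plant import bot
def cam(n):
    m=bot.camera_model(n); K=np.array([[m['fx'],0,m['cx']],[0,m['fy'],m['cy']],[0,0,1.]])
    return m,K,np.array(m['dist_coeffs'],float)
def rot(o):
    o=np.array(o,float)
    return o if o.shape==(3,3) else R.from_euler('xyz',o).as_matrix()
def ray(n,px):
    m,K,d=cam(n); u=cv2.undistortPoints(np.array([[px]],float),K,d)[0,0]
    return np.array(m['position'],float), rot(m['orientation'])@np.array([u[0],u[1],1])
def onz(n,px,z):
    p,v=ray(n,px); return p+v*(z-p[2])/v[2]
def proj(n,P):
    m,K,d=cam(n); Rm=rot(m['orientation']); rv=cv2.Rodrigues(Rm.T)[0]
    return cv2.projectPoints(np.array(P,float).reshape(-1,3),rv,-Rm.T@np.array(m['position'],float),K,d)[0][:,0]
def save(n,f):
    im=bot.capture(n); cv2.imwrite('pics/'+f,im[:,:,::-1]); return im
E
python3 - <<'E'
from h import *
for n in('scene','top'):
    save(n,n+'0.png'); print(bot.camera_model(n))
    for t in('base','plate','tall_mid','short_mid','strap','nut'):
        for r in bot.outline_of(t,n)[:4]:
            ys,xs=np.where(r['mask']); print(n,t,round(r['p'],2),np.round(r['pixel']),(xs.min(),xs.max(),ys.min(),ys.max()) if len(xs) else 0)
a=cv2.imread('pics/scene0.png');b=cv2.imread('pics/top0.png')
print(bot.get_obs())
E
```

```text
{'fx': 406.1834952618205, 'fy': 406.1834952618205, 'cx': 275.3471418965379, 'cy': 206.22817453487565, 'dist_coeffs': array([-0.11321778,  0.        ,  0.        ,  0.        ,  0.        ]), 'position': array([1202.93317742, -107.93086544, 1020.60190047]), 'orientation': array([-2.6148984 ,  0.00938387,  1.36160645])}
scene base 0.73 [236. 227.] (np.int64(155), np.int64(318), np.int64(160), np.int64(298))
scene plate 0.91 [233. 212.] (np.int64(188), np.int64(282), np.int64(163), np.int64(269))
scene tall_mid 0.86 [133. 268.] (np.int64(122), np.int64(142), np.int64(256), np.int64(276))
scene tall_mid 0.72 [181. 205.] (np.int64(172), np.int64(191), np.int64(195), np.int64(216))
scene short_mid 0.31 [280. 210.] (np.int64(277), np.int64(284), np.int64(206), np.int64(212))
scene strap 0.52 [198. 249.] (np.int64(191), np.int64(203), np.int64(239), np.int64(257))
scene nut 0.37 [279. 206.] (np.int64(277), np.int64(284), np.int64(205), np.int64(213))
{'fx': 502.9474781216774, 'fy': 502.9474781216774, 'cx': 273.1917107089483, 'cy': 205.30079058979325, 'dist_coeffs': array([-0.03286759,  0.   
[... 899 characters left out ...]
: 0.7, 'joint_positions': array([ 1.19794561e+00,  3.41985126e-01,  1.52411901e+00, -2.22327326e-05,
        1.27543718e+00, -1.46032157e-01]), 'dq': array([-1.01185934e-04, -9.24911185e-04, -6.34060252e-04,  4.89223708e-05,
        1.21272859e-03,  1.63269302e-03]), 'tau': array([-5.44815521e-04, -4.31023049e+01, -2.44446248e+01,  7.15821027e-02,
        4.84813226e-02, -3.68230349e-05]), 'tool_pos': array([118.06175881, 511.55018747, 226.74158604]), 'tcp_rot': array([3.14154495e+00, 2.85147687e-05, 2.91478056e+00]), 'contact_force': array([-0.31196313, -0.51683392,  0.46666004]), 'moment': array([ 0.05498165,  0.00962658, -0.01982597]), 'finger_force': 0.0, 'grip_width': 91.62962366309041}
```

View pics/scene0.png

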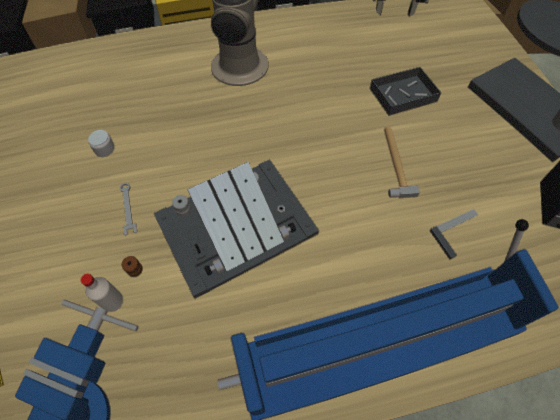

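View pics/top0.png

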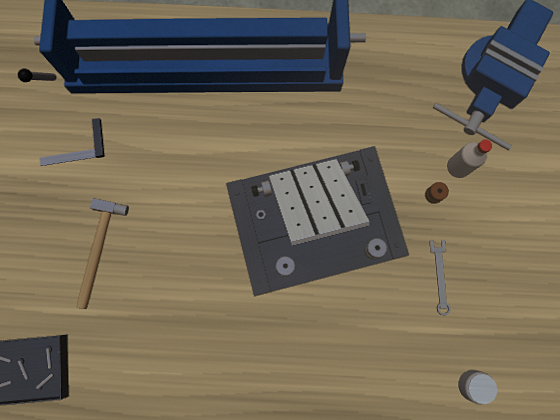

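Scene picture: base at about (236,227), a spacer at (181,205), and the brown look-alike at (133,268). Top picture: spacers on the base at (286,265) left and (377,247) right, and the brown look-alike at (437,191), off the base. The candidates for the taller spacer are the two steel ones on the base. The right one was labelled tall, so I'll confirm it in a crop.

```bash
python3 - <<'E'
from h import *
a=cv2.imread('pics/scene0.png')[155:305,145:325];b=cv2.imread('pics/top0.png')[140:300,220:415]
a=cv2.resize(a,(400,333),interpolation=3);b=cv2.resize(b,(800-400,328),interpolation=3)
a=cv2.imread('pics/scene0.png')[180:240,160:220]
a=cv2.resize(a,(250,250),interpolation=3)
b=cv2.resize(cv2.imread('pics/top0.png')[140:300,220:415],(546,448),interpolation=3)
c=np.zeros((448,796,3),np.uint8);c[:250,:250]=a;c[:,250:]=b
c=cv2.convertScaleAbs(c,alpha=1.6,beta=20);cv2.imwrite('pics/crop1.png',c)
E
```

```text
(no output)
```

View pics/crop1.png

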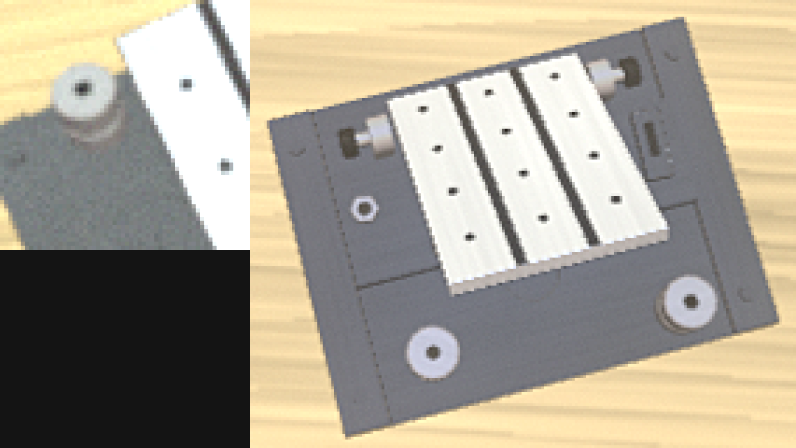

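The right spacer shows a tall side wall and the left one shows almost none. I'll check the heights by triangulation and fit the base pose.

```bash
cat > pose.py <<'E'
from h import *
from scipy.optimize import least_squares
def tri(px):
    A=[];b=[]
    for n,p in px.items():
        o,v=ray(n,p); v/=np.linalg.norm(v);M=np.eye(3)-np.outer(v,v);A.append(M);b.append(M@o)
    return np.linalg.lstsq(np.vstack(A),np.hstack(b),rcond=None)[0]
c=lambda u,v:((u-250)/2.8+220,v/2.8+140)
pts=np.array([c(270,122),c(684,17),c(778,321),c(346,437),c(358,288),c(697,203)])
mod=np.array([[140,190,26],[140,-190,26],[-140,-190,26],[-140,190,26],[-22.5,150,36],[-22.5,-150,36.]])
def W(q,m): 
    C,S=np.cos(q[2]),np.sin(q[2]); m=np.atleast_2d(m).astype(float); return np.c_[q[0]+C*m[:,0]-S*m[:,1],q[1]+S*m[:,0]+C*m[:,1],m[:,2]]
if __name__=='__main__':
    T=tri({'top':c(691,302),'scene':(179.7,201.4)});print('right spacer top',T)
    f=lambda q:(proj('top',W(q,mod))-pts).ravel()
    s=least_squares(f,[500,-50,.2]);q=s.x;print('base',q,f(q).round(1))
    sc=[proj('scene',W(q,mod)).round()];print(sc)
    np.save('q.npy',q)
    inv=lambda P:W([0,0,-q[2]],P-np.array([q[0],q[1],0]))
    for n,p,z in(('R',c(691,302),70),('L',c(433,352),50),('L70',c(433,352),70)):
        P=onz('top',p,z);print(n,P,inv(P))
    # plate angle from free edge upper corners, top image
    e=np.array([c(449,284),c(667,232)])
    def pl(t,qq,y):
        x=-212;z=20; return W(qq,[[100+x*np.cos(t)+z*np.sin(t)*1, y, 35+212*np.sin(t)+z*np.cos(t)]])
    g=lambda v:np.r_[(proj('top',np.vstack([pl(v[0],q,85+v[1]),pl(v[0],q,-85+v[1])]))-e).ravel()]
    r=least_squares(g,[.63,0]);print('plate',r.x,g(r.x))
E
python3 pose.py
```

```text
right spacer top [ 586.11761849 -258.04265188   65.5777249 ]
base [ 6.53738857e+02 -1.21416546e+02  3.04968973e-01] [-1.3 -0.4  0.5 -0.1  1.3  0.8 -0.4  0.5 -0.5  0.1  0.5 -0.9]
[array([[318., 229.],
       [191., 295.],
       [152., 212.],
       [268., 158.],
       [276., 190.],
       [180., 236.]])]
R [ 585.46565005 -258.7344449    70.        ] [[-106.35439066 -110.4815809    70.        ]]
L [536.00394263 -51.18581035  50.        ] [[-91.21445434 102.3415347   50.        ]]
L70 [534.22398955 -50.71163256  70.        ] [[-92.76989542 103.32828724  70.        ]]
plate [0.64474344 0.83625883] [-0.43732837  0.91505175  0.46940605 -0.84407777]
```

```bash
cat > go.py <<'E'
import sys
from pose import *
q=np.load('q.npy')
def frame(lean,yaw):
    ez=W([0,0,q[2]],[[np.sin(lean)*np.cos(yaw),np.sin(lean)*np.sin(yaw),-np.cos(lean)]])[0]
    a=q[2]+yaw; ey=np.array([-np.sin(a),np.cos(a),0]); return np.c_[np.cross(ey,ez),ey,ez]
def cur():
    o=bot.get_obs(); return o,np.array(o['tool_pos']),rot(o['tcp_rot'])
def inv(P): return W([0,0,-q[2]],np.array(P)-[q[0],q[1],0])[0]
def delta(g,lean=40,yaw=-8,back=0):
    """g: grasp point wanted in base axes"""
    o,p,Rc=cur(); F=frame(np.radians(lean),np.radians(yaw))
    t=W(q,[g])[0]+F[:,2]*(bot.grip_point_offset-back)
    rv=R.from_matrix(Rc.T@F).as_rotvec()
    print('t',o['time'],'TCP',p.round(1),'goal',t.round(1),'| turn',rv.round(3),'| shift now-axes',(Rc.T@(t-p)).round(1),'shift goal-axes',(F.T@(t-p)).round(1))
def status():
    o,p,Rc=cur(); print('t %.2f grip pt base'%o['time'],inv(p-Rc[:,2]*bot.grip_point_offset).round(1),'F base',W([0,0,-q[2]],[o['contact_force']])[0].round(1),'w %.1f ff %.1f'%(o['grip_width'],o['finger_force']))
E
python3 - <<'E'
from go import *
status(); delta([-109,-110.5,56],back=110)
E
```

```text
t 0.70 grip pt base [-320.9  764.6  245.5] F base [-0.5 -0.4  0.5] w 91.6 ff 0.0
t 0.7 TCP [118.1 511.6 226.7] goal [ 525.1 -269.2  125.9] | turn [-0.137 -0.689 -0.376] | shift now-axes [-572.2 -669.2  100.9] shift goal-axes [-144.3 -837.1  252.8]
```

```bash
python3 -m jog '[[-40,-25,0,0,0,0],[-40,-25,0,0,0,0],[-40,-25,0,0,0,0],[-40,-25,0,0,0,0],[-40,-25,0,0,0,0],[-40,-25,0,0,0,0],[-40,-25,0,0,0,0],[-40,-25,0,0,0,0],[-40,-25,0,0,0,0],[-20,-25,0,0,0,0]]' 100
python3 -m jog '[[0,-15,0,-0.023,-0.115,-0.063],[0,-15,0,-0.023,-0.115,-0.063],[0,-15,0,-0.023,-0.115,-0.063],[0,-15,0,-0.023,-0.115,-0.063],[0,-15,0,-0.023,-0.115,-0.063],[0,-15,0,-0.023,-0.115,-0.063]]'
python3 - <<'E'
from go import *
status(); delta([-109,-110.5,56],back=110)
E
```

```text
time: 1.7
tool_pos: [434.5, 180.5, 226.8]
tcp_rot: [3.141, 0.001, 2.913]
contact_force: [0.3, 0.1, -0.5]
grip_width: 91.7
finger_force: 0.0
time: 2.3
tool_pos: [423.5, 107.4, 223.4]
tcp_rot: [3.108, 0.62, -3.022]
contact_force: [-0.2, 1.1, 0.8]
grip_width: 91.8
finger_force: 0.0
t 2.30 grip pt base [-161.7  288.8  238.7] F base [0.1 1.2 0.8] w 91.8 ff 0.0
t 2.3 TCP [423.5 107.4 223.4] goal [ 525.1 -269.2  125.9] | turn [ 0.005 -0.077 -0.037] | shift now-axes [  11.2 -389.5   99. ] shift goal-axes [  33.4 -388.2   99.3]
```

```bash
python3 -m jog '[[0,-20,0,0.002,-0.038,-0.018],[0,-45,0,0.002,-0.038,-0.018],[4,-45,0,0,0,0],[4,-45,0,0,0,0],[4,-45,10,0,0,0],[4,-45,15,0,0,0],[4,-45,15,0,0,0],[4,-45,15,0,0,0],[4,-35,20,0,0,0],[4,-20,20,0,0,0],[0,0,0,0,0,0]]'
python3 - <<'E'
from go import *
status(); delta([-109,-110.5,56],back=110); save('top','top1.png')
E
```

```text
time: 3.4
tool_pos: [526.7, -220.1, 152.2]
tcp_rot: [3.112, 0.589, -3.029]
contact_force: [0.2, -0.1, 0.4]
grip_width: 91.9
finger_force: 0.0
t 3.40 grip pt base [-161.2  -54.5  167.8] F base [ 0.2 -0.1  0.4] w 91.9 ff 0.0
t 3.4 TCP [ 526.7 -220.1  152.2] goal [ 525.1 -269.2  125.9] | turn [-0.002 -0.108 -0.043] | shift now-axes [ 20.5 -49.1  16.5] shift goal-axes [ 24.3 -48.2  14. ]
```

View pics/top1.png

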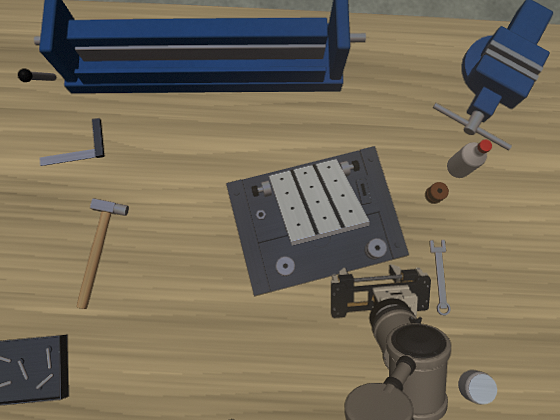

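The gripper is in front of the base, with its fingers near (395,268), and the right spacer at (377,247) is untouched. I'll complete the turn and the shift.

```bash
python3 -m jog '[[5,-12,4,0,-0.036,-0.014],[5,-12,4,0,-0.036,-0.014],[5,-12,4,0,-0.036,-0.014],[5,-12,4,0,0,0],[0,0,0,0,0,0]]'
python3 - <<'E'
from go import *
status(); delta([-109,-110.5,56],back=110);delta([-109,-110.5,56]); print(bot.get_obs()['joint_positions'].round(2))
E
```

```text
time: 3.95
tool_pos: [552.4, -260.5, 166.1]
tcp_rot: [3.124, 0.619, -3.019]
contact_force: [-0.2, 0.4, -1.0]
grip_width: 91.8
finger_force: 0.0
t 3.95 grip pt base [-149.2 -100.6  181.4] F base [-0.   0.5 -1. ] w 91.8 ff 0.0
t 3.95 TCP [ 552.4 -260.5  166.1] goal [ 525.1 -269.2  125.9] | turn [-0.008 -0.078 -0.034] | shift now-axes [46.2 -5.6 16.3] shift goal-axes [47.5 -4.1 12.6]
t 3.95 TCP [ 552.4 -260.5  166.1] goal [ 594.9 -257.6   41.6] | turn [-0.008 -0.078 -0.034] | shift now-axes [ 37.6  -4.5 126. ] shift goal-axes [ 47.5  -4.1 122.6]
[-0.83  0.38  1.84  0.82  0.72 -3.1 ]
```

Joint 6 is at its limit, so I'll use the half turn about the tool z axis, which gives the same grasp.

```bash
python3 -m jog '[[0,0,-5,0,0,0.149],[0,0,-5,0,0,0.149],[0,0,-5,0,0,0.149],[0,0,0,0,0,0.149],[0,0,0,0,0,0.149],[0,0,0,0,0,0.149],[0,0,0,0,0,0.149],[0,0,0,0,0,0.149],[0,0,0,0,0,0.149],[0,0,0,0,0,0.149],[0,0,0,0,0,0.149]]'
python3 -m jog '[[0,0,0,0,0,0.149],[0,0,0,0,0,0.149],[0,0,0,0,0,0.149],[0,0,0,0,0,0.149],[0,0,0,0,0,0.149],[0,0,0,0,0,0.149],[0,0,0,0,0,0.149],[0,0,0,0,0,0.149],[0,0,0,0,0,0.149],[0,0,0,0,0,0.149],[0,0,0,0,0,0]]'
sed -i 's/return np.c_\[np.cross(ey,ez),ey,ez\]/ey=-ey; return np.c_[np.cross(ey,ez),ey,ez]/' go.py
python3 - <<'E'
from go import *
status(); delta([-109,-110.5,56],back=100);delta([-109,-110.5,56]); print(bot.get_obs()['joint_positions'].round(2))
E
```

```text
time: 5.05
tool_pos: [543.1, -259.8, 177.9]
tcp_rot: [2.525, -0.06, 1.645]
contact_force: [-1.5, 0.1, 1.7]
grip_width: 91.9
finger_force: 0.0
time: 6.15
tool_pos: [543.2, -259.9, 178.0]
tcp_rot: [-3.129, -0.619, 0.137]
contact_force: [-0.6, 0.1, 0.7]
grip_width: 91.6
finger_force: 0.0
t 6.15 grip pt base [-157.8  -97.3  193.3] F base [-0.5  0.3  0.7] w 91.6 ff 0.0
t 6.15 TCP [ 543.2 -259.9  178. ] goal [ 531.5 -268.1  118.2] | turn [ 0.005  0.079 -0.023] | shift now-axes [-45.    7.1  41.2] shift goal-axes [-48.3   6.2  37.5]
t 6.15 TCP [ 543.2 -259.9  178. ] goal [ 594.9 -257.6   41.6] | turn [ 0.005  0.079 -0.023] | shift now-axes [-37.1   6.5 140.9] shift goal-axes [-48.3   6.2 137.5]
[-0.84  0.36  1.84  0.8   0.75  0.04]
```

```bash
python3 -m jog '[[-12,1,5,0.005,0.079,-0.023],[-12,2,5,0,0,0],[-12,2,7,0,0,0],[-12,1,10,0,0,0],[0,0,10,0,0,0],[0,0,0,0,0,0]]'
python3 - <<'E'
from go import *
status(); delta([-109,-110.5,56])
save('scene','scene2.png');a=cv2.resize(cv2.imread('pics/scene2.png')[130:290,100:320],(770,560),interpolation=3);cv2.imwrite('pics/s2.png',cv2.convertScaleAbs(a,alpha=1.5,beta=15))
E
```

```text
time: 6.75
tool_pos: [531.4, -267.1, 119.8]
tcp_rot: [-3.14, -0.689, 0.166]
contact_force: [-0.6, -0.3, 0.1]
grip_width: 92.0
finger_force: 0.0
t 6.75 grip pt base [-172.3 -100.6  134.3] F base [-0.7 -0.1  0.1] w 92.0 ff 0.0
t 6.75 TCP [ 531.4 -267.1  119.8] goal [ 594.9 -257.6   41.6] | turn [-0.002  0.009  0.   ] | shift now-axes [ -0.2   1.3 101.2] shift goal-axes [ -1.1   1.1 101.2]
```

View pics/s2.png

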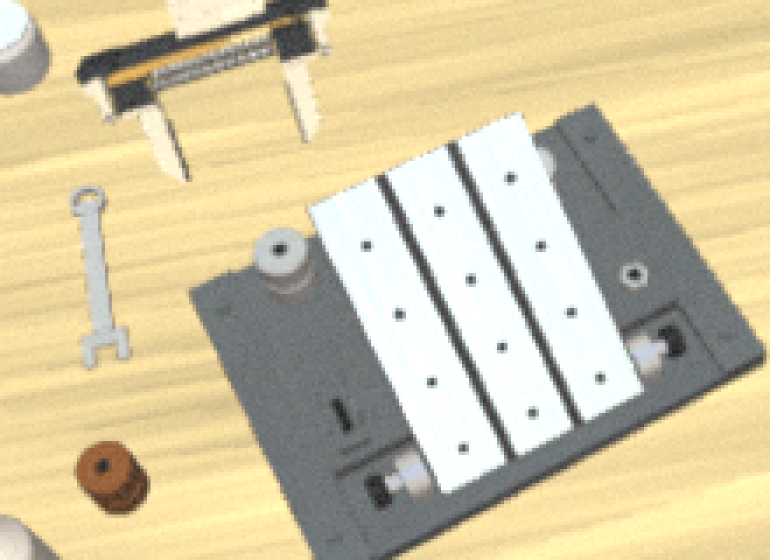

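The open fingers (crop (185,178) and (310,138)) straddle the line to the tall spacer (280,250). I'll go in along the tool z axis and close.

```bash
python3 -m jog '[[0,0,20,0,0,0],[0,1,30,0,0,0],[0,0,25,0,0,0],[0,0,16,0,0,0],[0,0,10,0,0,0],[0,0,0,0,0,0]]'
python3 -m jog '[[0,0,0,0,0,0],[0,0,0,0,0,0],[0,0,0,0,0,0],[0,0,0,0,0,0],[0,0,0,0,0,0],[0,0,0,0,0,0]]' 40
python3 - <<'E'
from go import *
status(); delta([-70,-42,56]);delta([-49,-42,56])
E
```

```text
time: 7.4
tool_pos: [595.3, -257.4, 42.5]
tcp_rot: [-3.141, -0.69, 0.166]
contact_force: [-0.1, -0.1, -0.4]
grip_width: 91.9
finger_force: 0.0
time: 8.0
tool_pos: [594.6, -258.1, 43.0]
tcp_rot: [-3.141, -0.69, 0.164]
contact_force: [0.7, -0.7, -0.4]
grip_width: 48.5
finger_force: 0.0
t 8.00 grip pt base [-109.3 -111.    57.5] F base [ 0.4 -0.9 -0.4] w 48.5 ff 0.0
t 8.0 TCP [ 594.6 -258.1   43. ] goal [ 611.5 -180.5   41.6] | turn [-0.     0.008 -0.001] | shift now-axes [ 21.7 -73.8  19.8] shift goal-axes [ 21.6 -73.7  19.9]
t 8.0 TCP [ 594.6 -258.1   43. ] goal [ 631.5 -174.2   41.6] | turn [-0.     0.008 -0.001] | shift now-axes [ 37.8 -76.7  33. ] shift goal-axes [ 37.6 -76.7  33.3]
```

```bash
python3 -m jog '[[0,0,0,0,0,0],[0,0,0,0,0,0],[0,0,0,0,0,0]]'
python3 -m jog '[[2,-6,1.5,0,0,0],[2.8,-9,2.2,0,0,0],[3.8,-12.5,3.2,0,0,0],[3.8,-12.5,3.2,0,0,0],[3.8,-12.5,3.2,0,0,0],[3.8,-12.5,3.2,0,0,0],[2.8,-9,2.2,0,0,0],[0,0,0,0,0,0]]'
python3 - <<'E'
from go import *
status(); delta([-49,-42,57.5])
E
```

```text
time: 8.3
tool_pos: [594.7, -257.8, 42.9]
tcp_rot: [-3.14, -0.69, 0.164]
contact_force: [-2.1, 1.1, 1.8]
grip_width: 43.3
finger_force: 30.0
time: 9.1
tool_pos: [611.7, -177.5, 42.9]
tcp_rot: [-3.139, -0.69, 0.166]
contact_force: [0.6, 1.2, -0.1]
grip_width: 43.2
finger_force: 30.0
t 9.10 grip pt base [-68.8 -39.3  57.4] F base [ 1.   1.  -0.1] w 43.2 ff 30.0
t 9.1 TCP [ 611.7 -177.5   42.9] goal [ 631.5 -174.2   43.1] | turn [-0.003  0.009  0.001] | shift now-axes [15.6  0.1 12.6] shift goal-axes [15.5  0.  12.8]
```

```bash
python3 -m jog '[[3,-0.5,2.5,0,0,0],[4,-0.8,3.5,0,0,0],[3,-0.5,2.5,0,0,0],[1.5,-0.3,1.3,0,0,0],[0,0,0,0,0,0]]'
python3 - <<'E'
from go import *
status()
E
python3 -m jog '[[1.5,-0.3,1.3,0,0,0],[0.8,-0.2,0.6,0,0,0],[0,0,0,0,0,0]]'
python3 - <<'E'
from go import *
status()
E
```

```text
time: 9.6
tool_pos: [626.7, -175.9, 42.9]
tcp_rot: [-3.141, -0.69, 0.164]
contact_force: [1.5, -0.9, 0.8]
grip_width: 43.7
finger_force: 30.0
t 9.60 grip pt base [-54.  -42.2  57.4] F base [ 1.1 -1.3  0.8] w 43.7 ff 30.0
time: 9.9
tool_pos: [629.2, -174.8, 42.9]
tcp_rot: [-3.141, -0.69, 0.164]
contact_force: [1.3, 0.1, 2.3]
grip_width: 43.6
finger_force: 30.0
t 9.90 grip pt base [-51.3 -41.9  57.4] F base [ 1.3 -0.3  2.3] w 43.6 ff 30.0
```

```bash
for i in 1 2; do python3 -m jog '[[0.8,-0.2,0.6,0,0,0],[0.8,-0.2,0.6,0,0,0],[0,0,0,0,0,0]]' >/dev/null
python3 -c "
from go import *
status()"; done
```

```text
t 10.20 grip pt base [-49.2 -41.6  57.4] F base [-1.6 -0.1  1.7] w 43.4 ff 30.0
t 10.50 grip pt base [-47.2 -41.3  57.4] F base [-1.3 -0.2  2.6] w 43.3 ff 30.0
```

```bash
for i in 1 2; do python3 -m jog '[[0.8,-0.2,0.6,0,0,0],[0.4,-0.1,0.3,0,0,0],[0,0,0,0,0,0]]' >/dev/null
python3 -c "
from go import *
status()"; done
```

```text
t 10.80 grip pt base [-45.9 -41.3  57.4] F base [-2.2  0.9  2.8] w 43.1 ff 30.0
t 11.10 grip pt base [-45.5 -41.3  57.5] F base [-13.9   1.8   9.9] w 43.4 ff 30.0
```

Contact with the step (−14 N). I'll open slightly so the spacer sits in a loose cage, then sweep along +y.

```bash
python3 -m jog '[[0,0,0,0,0,0],[0,0,0,0,0,0],[0,0,0,0,0,0]]' 51; python3 -m jog '[[-0.2,-2,-0.2,0,0,0],[-0.2,-2,-0.2,0,0,0],[-0.2,-2,-0.2,0,0,0],[-0.2,-2,-0.2,0,0,0],[0,0,0,0,0,0]]' >/dev/null
python3 -c "
from go import *
status()"
```

```text
time: 11.4
tool_pos: [635.8, -171.8, 42.8]
tcp_rot: [-3.14, -0.689, 0.164]
contact_force: [0.2, -0.1, -0.2]
grip_width: 46.7
finger_force: 0.0
t 11.90 grip pt base [-44.2 -32.7  57.7] F base [ 0.3 -0.6 -0.3] w 46.8 ff 0.0
```

```bash
cat > st.py <<'E'
from go import *
status()
E
python3 -m jog '[[-0.3,-2,-0.3,0,0,0],[-0.3,-2,-0.3,0,0,0],[-0.2,-2,-0.2,0,0,0]]' >/dev/null; python3 st.py
python3 -m jog '[[-0.2,-2,-0.2,0,0,0],[-0.2,-2,-0.2,0,0,0],[-0.2,-2,-0.2,0,0,0]]' >/dev/null; python3 st.py
```

```text
t 12.20 grip pt base [-44.6 -27.   57.8] F base [-0.2 -1.  -0.2] w 46.8 ff 0.6
t 12.50 grip pt base [-44.5 -20.9  58. ] F base [-0.1 -0.8  0.4] w 46.8 ff 0.7
```

```bash
python3 -m jog '[[-0.2,-2,-0.1,0,0,0],[-0.2,-2,-0.1,0,0,0],[-0.3,-2,-0.1,0,0,0]]' >/dev/null; python3 st.py
python3 -m jog '[[-0.3,-2,-0.1,0,0,0],[-0.3,-2,-0.1,0,0,0],[-0.2,-2,-0.1,0,0,0]]' >/dev/null; python3 st.py
```

```text
t 12.80 grip pt base [-44.3 -14.9  57.8] F base [ 0.5 -1.8  0.9] w 47.0 ff 0.5
t 13.10 grip pt base [-44.4  -8.6  57.3] F base [ 0.   0.  -0.1] w 46.4 ff 1.0
```

```bash
python3 -m jog '[[-0.2,-2,-0.2,0,0,0],[-0.2,-2,-0.2,0,0,0],[-0.2,-2,-0.2,0,0,0]]' >/dev/null; python3 st.py
python3 -m jog '[[-0.2,-2,-0.2,0,0,0],[-0.2,-2,-0.2,0,0,0],[-0.2,-2,-0.2,0,0,0]]' >/dev/null; python3 st.py
```

```text
t 13.40 grip pt base [-44.5  -2.4  57.2] F base [-0.  -0.1 -1.3] w 46.7 ff 1.7
t 13.70 grip pt base [-44.4   3.4  57.5] F base [-0.3  0.3 -0.4] w 46.9 ff 0.0
```

```bash
python3 -m jog '[[-0.2,-2,-0.2,0,0,0],[-0.2,-2,-0.2,0,0,0],[-0.2,-2,-0.2,0,0,0]]' >/dev/null; python3 st.py
python3 -m jog '[[-0.2,-2,-0.2,0,0,0],[-0.2,-2,-0.2,0,0,0],[-0.2,-2,-0.2,0,0,0]]' >/dev/null; python3 st.py
```

```text
t 14.00 grip pt base [-44.2   8.3  58.2] F base [-2.  -5.9  2.5] w 46.8 ff 3.1
t 14.30 grip pt base [-43.6  10.3  60.2] F base [ -3.6 -14.5   8.5] w 46.8 ff 8.2
```

Blocked: the force rose to −14 N in y at about y=8. I'll back off and test the other direction; a seated spacer must block there too.

```bash
python3 -m jog '[[0.2,3,0.2,0,0,0],[0.2,2,0.2,0,0,0],[0,0,0,0,0,0],[0,0,0,0,0,0]]' >/dev/null; python3 st.py
python3 -m jog '[[0.1,1,0.1,0,0,0],[0.1,1,0.1,0,0,0],[0.1,1,0.1,0,0,0],[0,0,0,0,0,0]]' >/dev/null; python3 st.py
```

```text
t 14.70 grip pt base [-44.2   8.6  58.5] F base [-1.4 -5.8  2.8] w 46.9 ff 3.3
t 15.10 grip pt base [-44.5   7.6  57.5] F base [-0.4 -1.3  1.1] w 46.8 ff 1.0
```

```bash
for i in 1 2 3; do python3 -m jog '[[0.1,1,0.1,0,0,0],[0.1,1,0.1,0,0,0],[0,0,0,0,0,0]]' >/dev/null; python3 st.py; done
```

```text
t 15.40 grip pt base [-44.6   5.7  57.3] F base [-0.2  1.3 -0.1] w 46.9 ff 0.0
t 15.70 grip pt base [-44.5   3.4  57.4] F base [-0.3  1.2 -0.8] w 46.7 ff 0.5
t 16.00 grip pt base [-44.5   1.1  57.5] F base [ 1.  -0.5 -0.6] w 47.0 ff 0.3
```

```bash
for i in 1 2 3; do python3 -m jog '[[0.1,1,0.1,0,0,0],[0.1,1,0.1,0,0,0],[0,0,0,0,0,0]]' >/dev/null; python3 st.py; done
```

```text
t 16.30 grip pt base [-44.4  -0.3  57.6] F base [0.4 2.9 1.8] w 46.8 ff 2.0
t 16.60 grip pt base [-44.   -0.9  57.7] F base [0.9 8.  4.1] w 46.9 ff 4.3
t 16.90 grip pt base [-43.7  -1.5  57.8] F base [ 0.7 12.7  6. ] w 47.0 ff 6.5
```

Blocked both ways, so it is seated at about y=3.7. I'll centre the cage, open a little and withdraw along the tool axis.

```bash
python3 -m jog '[[-0.2,-2,-0.2,0,0,0],[-0.2,-2,-0.2,0,0,0],[-0.2,-2,-0.2,0,0,0],[-0.2,-1.5,-0.1,0,0,0],[0,0,0,0,0,0]]' >/dev/null; python3 st.py
python3 -m jog '[[0,0,0,0,0,0],[0,0,0,0,0,0],[0,0,0,0,0,0]]' 70 >/dev/null; python3 st.py
```

```text
t 17.40 grip pt base [-44.6   2.2  57.6] F base [-0.3  0.1  0.2] w 46.8 ff 0.0
t 17.70 grip pt base [-44.5   2.5  57.5] F base [ 0.1  0.  -0.3] w 62.9 ff 0.0
```

```bash
python3 -m jog '[[0,0,-5,0,0,0],[0,0,-15,0,0,0],[0,0,-30,0,0,0],[0,0,-40,0,0,0],[0,0,-40,0,0,0],[0,0,-20,0,0,0],[0,0,-30,0,0,0],[0,0,0,0,0,0]]' >/dev/null; python3 st.py
python3 -m jog '[[0,0,0,0,-0.14,0],[0,0,-10,0,-0.14,0],[0,0,-20,0,-0.14,0],[0,0,-20,0,-0.14,0],[0,0,-15,0,-0.138,0],[0,0,0,0,0,0]]' 0 >/dev/null; python3 - <<'E'
from go import *
status(); delta([-42,0,220],lean=0,yaw=0)
im=save('top','top3.png');save('scene','scene3.png')
a=cv2.resize(cv2.imread('pics/scene3.png')[130:310,130:340],(630,540),interpolation=3);cv2.imwrite('pics/s3.png',cv2.convertScaleAbs(a,alpha=1.5,beta=15))
E
```

```text
t 18.50 grip pt base [-158.8   17.9  199. ] F base [-0.1 -0.7 -0.8] w 64.1 ff 0.0
t 19.10 grip pt base [-165.2   24.4  252.8] F base [ 0.9  0.1 -0.8] w 21.0 ff 0.0
t 19.1 TCP [ 491.3 -147.   234.1] goal [ 613.7 -134.   201.2] | turn [-0.01  -0.136 -0.117] | shift now-axes [117.1  10.8  48.9] shift goal-axes [120.6  24.4  32.9]
```

View pics/s3.png

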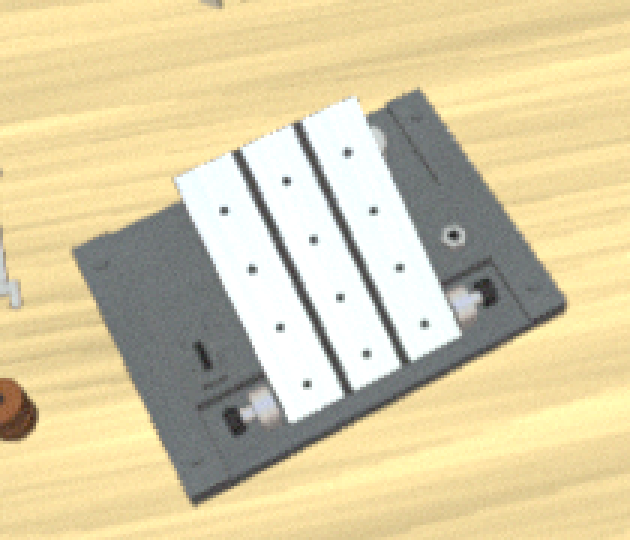

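The tall spacer is under the plate, the short one shows at (378,142) where it was, and the strap (203,355) and nut (454,236) are in place. Next I'll move above the press area.

```bash
python3 -m jog '[[10,0,0,-0.01,-0.136,-0.05],[30,6,0,0,0,-0.067],[30,6,0,0,0,0],[30,7,0,0,0,0],[15,4,5,0,0,0],[0,0,0,0,0,0]]' >/dev/null; python3 - <<'E'
from go import *
status(); delta([-42,0,220],lean=0,yaw=0)
E
```

```text
t 19.80 grip pt base [-51.5  -1.1 243.5] F base [-0.4  0.  -0.5] w 0.5 ff 0.0
t 19.8 TCP [ 604.8 -137.7  224.7] goal [ 613.7 -134.   201.2] | turn [-0.012  0.004 -0.003] | shift now-axes [ 9.7 -0.6 23.4] shift goal-axes [ 9.6 -0.9 23.5]
```

```bash
python3 -m jog '[[4,0,10,0,0,0],[5,-1,20,0,0,0],[0,0,14,0,0,0],[0,0,0,0,0,0]]' >/dev/null; python3 st.py
python3 -m jog '[[0,0,3,0,0,0],[0,0,3,0,0,0],[0,0,3,0,0,0],[0,0,3,0,0,0],[0,0,3,0,0,0],[0,0,3,0,0,0]]' >/dev/null; python3 st.py
```

```text
t 20.20 grip pt base [-44.8   0.8 200.1] F base [-0.1 -0.8  0.5] w 0.4 ff 0.0
t 20.80 grip pt base [-42.7  -0.2 185.2] F base [0.2 0.2 3.4] w 0.6 ff 1.3
```

```bash
python3 -m jog '[[0,0,5,0,0,0],[0,0,5,0,0,0],[-1,0,5,0,0,0],[-1,0,5,0,0,0],[-1,0,5,0,0,0],[-1,0,5,0,0,0],[-1,0,5,0,0,0],[-1,0,5,0,0,0],[-1,0,5,0,0,0],[0,0,5,0,0,0]]' >/dev/null; python3 st.py
python3 -m jog '[[0,0,3,0,0,0],[0,0,3,0,0,0],[0,0,3,0,0,0],[0,0,0,0,0,0]]' >/dev/null; python3 st.py
```

```text
t 21.80 grip pt base [-50.2   0.3 134.6] F base [-1.1  0.4  2.2] w -0.3 ff 1.2
t 22.20 grip pt base [-50.1   0.4 125.6] F base [ 0.3 -0.8  0.8] w 0.4 ff 0.3
```

```bash
for i in 1 2 3 4; do python3 -m jog '[[0,0,2,0,0,0],[0,0,1,0,0,0],[0,0,0,0,0,0]]' >/dev/null; python3 st.py; done
```

```text
t 22.50 grip pt base [-50.1   0.4 123. ] F base [-1.1  0.6  0.4] w 0.2 ff 0.6
t 22.80 grip pt base [-50.1   0.4 119.9] F base [-0.6  0.   1.7] w 0.7 ff 0.6
t 23.10 grip pt base [-49.9   0.3 117.8] F base [-2.6  1.1  6.7] w 0.6 ff 3.0
t 23.40 grip pt base [-49.9   0.3 117.3] F base [-7.6  3.8 21.7] w 0.2 ff 9.4
```

It stops firmly at 117.5 mm, which matches 15° (0.30 rad would give about 124). I'll lift off, move away and check.

```bash
python3 -m jog '[[0,0,-3,0,0,0],[0,0,-10,0,0,0],[0,0,-25,0,0,0],[0,0,-40,0,0,0],[-30,0,-30,0,0,0],[-45,0,0,0,0,0],[-45,0,0,0,0,0],[-40,0,0,0,0,0],[0,0,0,0,0,0]]' >/dev/null; python3 - <<'E'
from go import *
status()
save('top','top4.png');save('scene','scene4.png')
a=cv2.resize(cv2.imread('pics/top4.png')[130:310,200:430],(690,540),interpolation=3);cv2.imwrite('pics/t4.png',cv2.convertScaleAbs(a,alpha=1.5,beta=15))
for t in (.262,.3):
    P=np.vstack([W(q,[[100-212*np.cos(t)+20*np.sin(t),y,35+212*np.sin(t)+20*np.cos(t)]]) for y in(85,-85)])
    print(t,((proj('top',P)-[200,130])*3).round(),proj('scene',P).round())
E
```

```text
t 24.30 grip pt base [-213.4    1.   222.8] F base [-0.2  0.2  0.1] w 0.5 ff 0.0
0.262 [[284. 405.]
 [508. 347.]] [[242. 165.]
 [185. 191.]]
0.3 [[284. 400.]
 [509. 342.]] [[242. 164.]
 [185. 190.]]
```

View pics/t4.png

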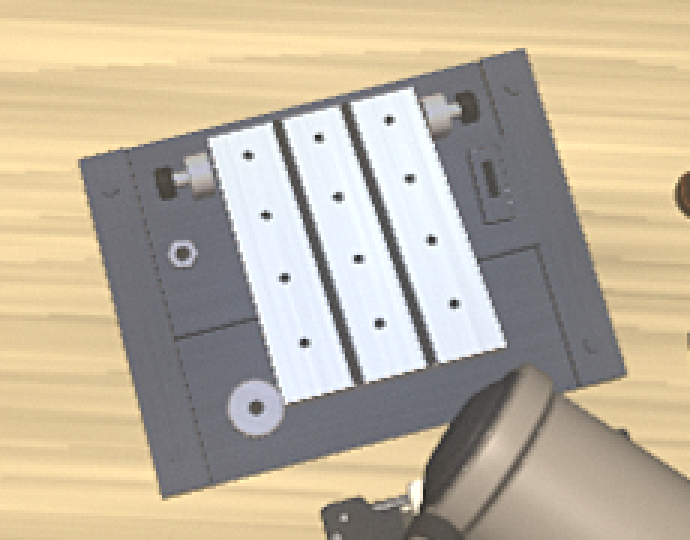

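View pics/scene4.png

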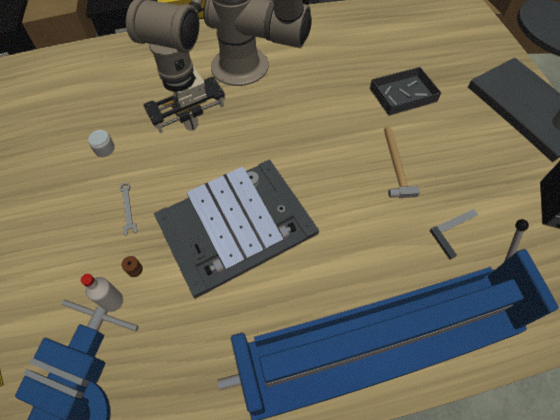

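In the crop, the plate corners at (284,404) and (506,346) match the prediction for 0.262. The short spacer (256,407), the nut (182,253) and the strap (490,180) have not moved, and the robot is clear. I'll hand it in.

```bash
python3 -c "
from plant import bot
print(bot.close_job())"
```

```text
the job is handed in; nothing more can be done
None
```

The tall spacer is in its seat, the plate rests on it at 15 degrees (0.262 rad), nothing else on the base was moved, and the job was handed in at about 24 s.

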